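Take a hot block out of the dry bath

ROBOT

A 6-joint arm with a two-finger parallel gripper is mounted at the origin on a cart in front of the work surface, level with it; the furniture and walls round the work are solid. World frame = base frame: x ahead of the robot, y to its left, z up, the work surface at z = 0. Lengths are in m, angles in degrees, forces in N, time in s.
With the tool pointing down it reaches from about 0.35 to 0.8 m from the base axis. Payload 7.3 kg.
Tool frame: the origin (TCP) lies midway between the tips of the shut fingers; the grasp point (between the pads) lies 19 mm behind it; x points along the fingers, y is the direction in which the jaws open and shut, and the axes are right-handed (so a half turn about x gives the same grasp; the last joint's range is limited). The gripper opens to 85 mm and grips with 20 to 120 N. Pads are 22 mm wide; open, the fingers measure 114 mm over their backs; the gripper's body (76 mm by 85 mm) begins 54 mm behind the grasp point. The pads swing forward as they close: fully open they stand 13 mm farther back than shut.
Start: joints at [67.781, 19.595, 87.324, -0, 73.075, -8.365], TCP at [0.126, 0.51, 0.231] pointing down, gripper open.
Joint ranges: [-145.02, 145.02], [-44.19, 115.74], [2.07, 154.8], [-57.11, 237.11], [16.16, 152.29], [-177.93, 177.93]. Speed limits (degrees/s): [147.25, 147.25, 180, 180, 180, 180].

INTERFACE

Orientations are given as a 3x3 rotation matrix whose columns are the frame's x, y, z axes.
In Python, from rig import monitor, get_image, camera_params, ticket gives the robot as it stands.
- The arm moves only by the tool carry_out, never from a script. Its argument "series" is a list of rows, each a list of 6 numbers: the shift along the tool's x, y, z in units of 0.04 m (1.0 is 0.04 m), then the turn, a rotation vector about the tool's x, y, z in units of pi rad (1.0 is pi rad). A call has 1 to 12 rows; each row shifts and turns the pose as measured when the row begins, along the tool's axes as they then stand; what a row does not reach is not made up. A row lasts 1/8 s, in which the tool goes at most 62.5 mm and 10.7 degrees, less where a joint would pass 70% of its speed; a pose out of reach is approached as far as the arm can. A call with a number of a shift or a turn outside -1 to 1 is refused whole. A call with a gripper value outside its range is refused whole. "jaw" is the opening, from 0 (shut) to 1 (fully open), set as the call begins (left out, the last holds). The fingers move at their own pace and stop on an object; "force" is the grip in N (left out, the last holds). Time passes only in rows, so rows that do not move let the fingers close. It gives the time, the measured TCP pose, the force and the opening at its end, in the units of the state.
- monitor.read_state(): the state, without advancing time (a new reading comes with each control period).
- get_image(name): name is "scene" or "top" or "wrist"; returns the picture (420x560x3 uint8, red, green, blue); there is no depth.
- camera_params(name): a dict with "fx", "fy", "cx", "cy" (pixels), "extrinsics" (4x4, takes a point from camera to world coordinates); the wrist camera has in their place "tool_from_camera" (4x4, takes a point from camera to tool coordinates, whose origin is the TCP and whose axes are the tool frame's). Camera axes: x right, y down, z forward; pixel columns grow to the right and rows downward; lengths in m; the calibration is good to about 2 mm. A picture is of the moment at which its call begins: read the wrist's pose just before it. camera_params takes no time and is no camera call.
- ticket.sign_off(): hands the job in, once; it reports no verdict.
The state is a dict: "time_s": time; "q": joint angles; "qvel": joint speeds; "joint_efforts": joint torques, N m; "ee_pos": TCP position; "tool_rot": TCP orientation; "wrist_force": force on the tool from outside, world axes, zero at the start; "ft_torque": the same for the moment, N m; "opening": opening from 0.0 (shut) to 1.0 (fully open).
Only numpy, scipy, OpenCV 4.12 (cv2) and the standard library are available. Lean on these libraries where they do the work, as an engineer would, in place of code of your own. Each camera call takes 0.05 s, during which the arm holds its last target. There are 200 camera calls.

TASK

Swing the clear lid of the two-well dry bath right up to its stop, then lift the block with the four wide holes out of its well by its upright black handle and set it down gently, standing level, on the middle of the finned cooling plate. Leave the lid up, leave the block with the many small holes in its well, and do not disturb the timer, the tube rack or the amber bottle.

Things in the scene. Friction and masses are not known exactly. Their poses are not given: they have to be found in the camera images.
- bath: Dry bath (block heater), fixed: white base, aluminium deck, 156 (x) x 196 (y) x 72 mm high. Origin: centre of its underside; x points to its back (hinge side), z up; the control panel and the lid's lug face -x. The deck has two square wells, 63 x 63 mm, 28 deep (floor at z = 44), centred at x = 0, y = +36.5 and -36.5. Either block may be in either well.
- bath_lid (a joint): Angle of the bath's clear hood-shaped lid: 0 shut, 1.15 fully up at its stop (66 degrees); it may start a little ajar. Stiff hinge: the 0.25 kg lid stays at any angle; 3 to 4 N at its lug raises it. The hood reaches 144 mm forward of the hinge, is 186 wide and 51 high, of 3 mm sheet.
- lid_hinge (a point): Middle of the lid's hinge axis, fixed on the bath at x = 72, y = 0, z = 74 mm in the bath's frame; the axis is the bath's y.
- lid_grip (a point): Grip point in the black lug on the middle of the lid's front: flat, 12 mm thick (along y), 24 tall, rounded end, standing 42 mm out of the front sheet; this point is 28 mm out of the sheet. Moves with the lid: when shut, 172 mm in front of and 24 above the hinge axis, axes as the bath's. The lug can turn between flat fingers as the lid swings.
- lid_edge (a point): Middle of the hood's lower front edge, 144 mm from the hinge axis; moves with the lid. Fully up, the lid still leans forward over the wells: this edge is then 13 mm behind the bath's middle and 205 mm above the bench. A hand coming straight down on a block's handle would strike it; one leaning back 30 to 45 degrees towards the bath's front has room.
- block_wide: The block to take out: aluminium, 60 x 60 x 30 mm, 0.18 to 0.37 kg, with FOUR WIDE holes (18 mm). Origin: centre of its underside, z up. In its well it has 1.5 mm of play each side, stands 2 mm proud of the deck, and its x and y axes are the bath's. Only its handle can be gripped.
- block_wide_grip (a point): Grip point in the handle of the wide-hole block, 59 mm above its underside, on its middle axis; axes as the block's. The handle is a black flat upright paddle, 9 mm thick (y), 30 long (x), from 42 to 72 mm above the block's underside, on an 8 mm post. The block's top is 29 mm below this point.
- block_narrow: The other block, to be left in its well: the same size and handle, but with TWENTY SMALL holes (8 mm). Origin: centre of its underside.
- cooler: Finned aluminium cooling plate, fixed, 130 x 130 x 32 mm, flat top at z = 32 mm. Origin: centre of its underside; x and y along its sides.
- timer: Bench timer, 62 x 62 x 20 mm, loose. Origin: centre of its underside.
- rack: Open tube rack, 38 x 110 x 38 mm, loose, empty. Origin: centre of its underside.
- bottle: Amber reagent bottle with a screw cap, 57 mm across, 114 mm tall, loose. Origin: centre of its underside.

How it is judged (in metres and radians):
On the way, in this order (a step that is already met when the one before it is completed fails the run):
1. the lid is swung up, to within 9 degrees of its stop (value of joint bath_lid above 1 rad), for 0.2 s.
2. the wide-hole block is lifted clear of its well (z of block_wide in the frame of bath above 0.074 m), for 0.2 s.
At the end, for the whole second after the job is handed in: The wide-hole block stands level (within 3.4 degrees) and at rest on the cooling plate, its middle within 32 mm of the plate's middle along each side of the plate; the lid is still up (0.9 rad or more); the other block is in its well, within 8 mm of where it was (x of block_wide in the frame of cooler between -0.032 and 0.032 m and y of block_wide in the frame of cooler between -0.032 and 0.032 m and z of block_wide in the frame of cooler between 0.028 and 0.036 m and angle between block_wide's own z axis and vertical below 0.06 rad and contact force between block_wide and cooler above 0.5 N and linear speed of block_wide below 0.02 m/s and value of joint bath_lid above 0.9 rad and distance of block_narrow from where it was at the start of the episode below 0.008 m); the robot touches nothing.
It fails at once if the wide-hole block comes down on the cooling plate faster than 0.45 m/s (dropped) (z of block_wide in the frame of cooler below 0.06 m and horizontal distance between block_wide and cooler below 0.08 m and linear speed of block_wide above 0.45 m/s).
It fails at once if the small-hole block is moved from its place by more than 15 mm (distance of block_narrow from where it was at the start of the episode above 0.015 m).
It fails at once if the timer, the tube rack or the amber bottle is moved by more than 30 mm (distance of any of timer, rack, bottle from where it was at the start of the episode above 0.03 m).
It also fails if it takes over 54 s, if anything falls off the work surface, if the arm or the gripper's body presses on something with over 40 N, if the wrist force passes 120 N, or if a joint passes its speed limit or range.

## Working session

There is one attempt and no reset: what is moved stays moved. The work goes in short steps, Python scripts to look and compute and a tool call to move; the robot and the scene stay as the last step left them, time stands still between calls to the robot, and variables do not carry over. Pictures are saved under pics/ and viewed, about 8 in all and at most 12, crops included, and the job is handed in when it is done.

Besides the shell and the picture viewer there is one more tool, called after "Call:" in YAML: its name, and indented under it one key for each argument. carry_out: Moves the arm, as the interface text tells. Its arguments: {"type":"object","properties":{"series":{"type":"array"},"jaw":{"type":"number"},"force":{"type":"number"}},"required":["series"]}

```bash
mkdir -p pics; ls
python3 - <<'E'
from rig import monitor,get_image,camera_params
import cv2,numpy as np
for n in("scene","top"):
    cv2.imwrite(f"pics/{n}0.png",get_image(n)[:,:,::-1]); p=camera_params(n)
    print(n,p["fx"],p["fy"],p["cx"],p["cy"]);print(np.round(p["extrinsics"],4).tolist())
print(np.round(camera_params("wrist")["tool_from_camera"],4).tolist(),camera_params("wrist")["fx"])
s=monitor.read_state();print(s)
E
```

```text
pics
scene 532.2015752426811 532.2015752426811 271.8506679839677 209.7660254031761
[[0.8723, -0.2023, 0.4451, 0.021], [-0.4889, -0.3582, 0.7954, -1.0959], [-0.0014, -0.9115, -0.4114, 0.6311], [0.0, 0.0, 0.0, 1.0]]
top 493.78504321343536 493.78504321343536 286.772524139878 208.52342448614002
[[0.0114, -0.9838, 0.1792, 0.3844], [-0.9999, -0.0105, 0.0056, -0.0553], [-0.0037, -0.1792, -0.9838, 1.2364], [0.0, 0.0, 0.0, 1.0]]
[[-0.0004, -0.2797, 0.9601, -0.1431], [1.0, -0.0003, 0.0004, 0.0008], [0.0001, 0.9601, 0.2797, -0.0715], [0.0, 0.0, 0.0, 1.0]] 290.8767210623615
{'time_s': 0.1, 'q': array([ 6.77804822e+01,  1.96329736e+01,  8.73733302e+01,  1.47232443e-03,
        7.30758820e+01, -8.36404357e+00]), 'qvel': array([-0.00900767, -0.16652586, -0.1806374 , -0.00792209,  0.00817899,
        0.00344587]), 'joint_efforts': array([ 2.29650090e-03, -4.34441721e+01, -2.46494687e+01, -2.20355200e-04,
        4.50295920e-03,  3.65496442e-05]), 'ee_pos': array([0.12554104, 0.50938293, 0.23068109]), 'tool_rot': array([[-5.65189953e-04,  2.39480485e-01,  9.70901013e-01],
       [-1.31859803e-03,  9.70900146e-01, -2.39481039e-01],
       [-9.99998971e-01, -1.41558044e-03, -2.32964512e-04]]), 'wrist_force': array([-0.89838173,  0.87972898,  0.27163447]), 'ft_torque': array([-0.00827104, -0.00509921, -0.00982591]), 'opening': 1.0021916992740967}
```

View pics/scene0.png

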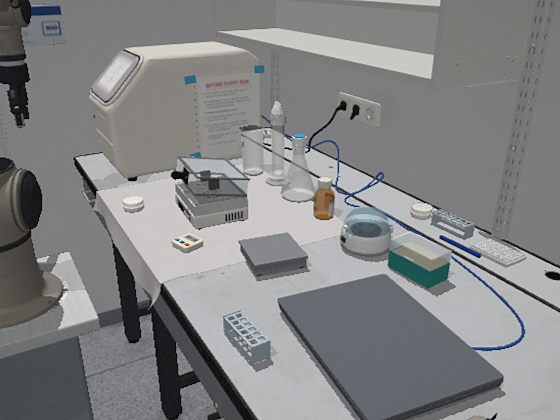

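View pics/top0.png

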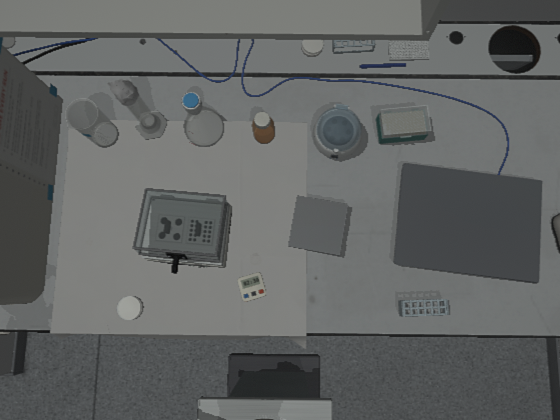

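The bath is at about (185,228) in the top view with its lug at (175,263), and the cooler is at (321,225). I'll zoom in on both views.

Run:
```python
import cv2,numpy as np
t=cv2.imread("pics/top0.png");s=cv2.imread("pics/scene0.png")
a=cv2.resize(t[180:280,125:245],None,fx=6,fy=6,interpolation=3)
cv2.imwrite("pics/a.png",a)
b=cv2.resize(s[145:285,165:315],None,fx=4,fy=4,interpolation=3)
c=cv2.resize(t[185:265,280:360],None,fx=2.5,fy=2.5,interpolation=3)
o=np.zeros((560,800,3),np.uint8);o[:,:600]=b;o[:200,600:]=c
cv2.imwrite("pics/b.png",o)
```

```text
(no output)
```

View pics/a.png

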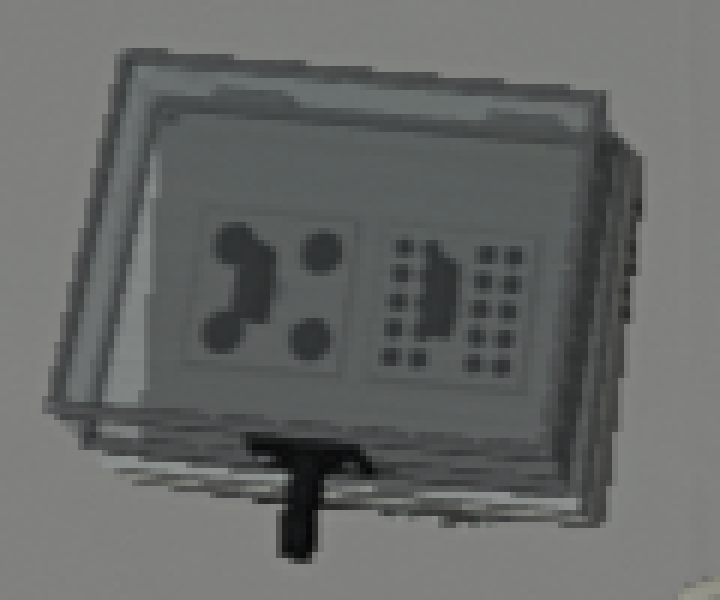

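View pics/b.png

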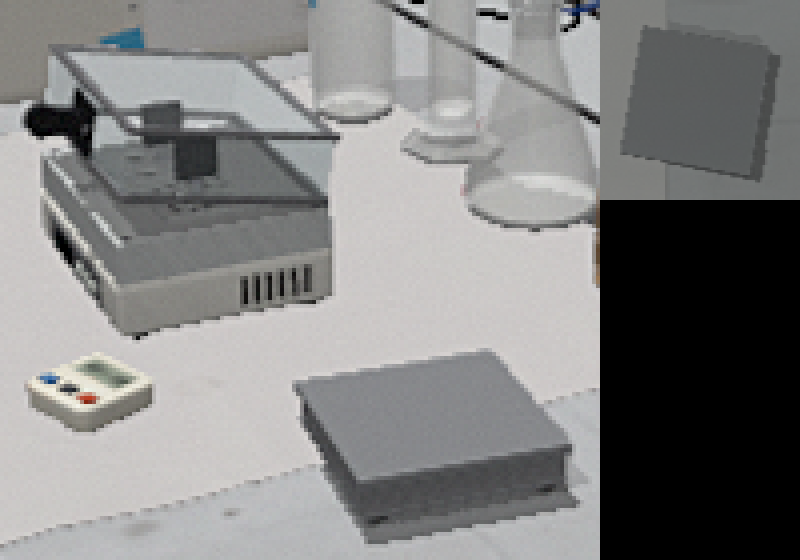

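```bash
cat > h.py <<'E'
import numpy as np
from rig import camera_params
from scipy.optimize import least_squares
P={n:camera_params(n) for n in("scene","top")}
def proj(n,X):
    p=P[n];E=np.linalg.inv(p["extrinsics"]);c=np.atleast_2d(X)@E[:3,:3].T+E[:3,3]
    return np.c_[p["fx"]*c[:,0]/c[:,2]+p["cx"],p["fy"]*c[:,1]/c[:,2]+p["cy"]]
def T(v,X):
    c,s=np.cos(v[2]),np.sin(v[2]);X=np.atleast_2d(X)
    return np.c_[v[0]+c*X[:,0]-s*X[:,1],v[1]+s*X[:,0]+c*X[:,1],X[:,2]]
def lid(a,X): # X relative to hinge when shut -> bath frame
    c,s=np.cos(a),np.sin(a);X=np.atleast_2d(X)
    return np.c_[.072+c*X[:,0]+s*X[:,2],X[:,1],.074-s*X[:,0]+c*X[:,2]]
E
python3 - <<'E'
from h import *
tp=lambda l:np.array(l)/6+[125,180]
sp=lambda l:np.array(l)/4+[165,145]
A=np.array([[0,.0365,.074],[0,-.0365,.074]]);a=tp([[272,292],[452.5,306.5]])
B=[[-.186,0,.024]];b=tp([[297,556]]);b2=sp([[27,121]])
C=[[-.144,-.093,0],[-.144,-.093,.051]];c=sp([[124,203],[130,137]])
D=[[-.078,-.098,0.004]];d=sp([[128,330]])
def r(v):
    L=lambda n,X,x:(proj(n,T(v,X))-x).ravel()
    return np.r_[L("top",A,a),L("top",lid(v[3],B),b),L("scene",lid(v[3],B),b2),L("scene",lid(v[3],C),c),.5*L("scene",D,d)]
o=least_squares(r,[.45,.2,0,.15],loss="soft_l1");print("bath",o.x,np.round(r(o.x),1))
Q=.065*np.array([[1,1],[1,-1],[-1,-1],[-1,1]]);Q=np.c_[Q,[.032]*4]
q=np.array([[41,25],[168,50],[153,178],[22,153]])/2.5+[280,185];q2=sp([[295,383],[490,350],[570,447],[358,480]])[[1,2,3,0]]
for qq,n in((q,"top"),(q2,"scene")):
    for k in range(1):
        f=lambda v:(proj(n,T(v,Q))-qq).ravel()
        o2=min((least_squares(f,[.4,-.1,y]) for y in(-.2,1.4,-1.7)),key=lambda o:o.cost)
        print(n,o2.x,np.round(f(o2.x),1))
v=o.x
print("grip",T(v,lid(v[3],[[-.172,0,.024]])),"up",T(v,lid(1.15,[[-.172,0,.024]])),"wide",T(v,[[0,.0365,.103]]))
# triangulate lug end from 2 views
g=lambda X:np.r_[(proj("top",X)-b).ravel(),(proj("scene",X)-b2).ravel()]
o3=least_squares(g,[.35,.2,.1]);print("lug end",o3.x,np.round(o3.fun,1),T(v,lid(v[3],B)))
E
```

```text
bath [ 0.54362562  0.19175535 -0.06831886  0.1759319 ] [-0.2 -0.7  0.2 -0.7  0.1  0.5 -0.8  0.3 -0.2  0.3  0.4 -2.  -0.7  1.5]
top [ 0.56244938 -0.1267288  -0.15646452] [ 0.3  0.6  1.2 -0.9 -0.6 -0.4 -0.8  0.7]
scene [ 0.56226865 -0.12941537 -0.1753576 ] [ 0.5 -0.3  0.7 -0.4 -0.4  0.8 -0.8 -0.5]
grip [[0.45069854 0.19811392 0.12773396]] up [[0.56721695 0.19014111 0.2407991 ]] wide [[0.54611732 0.2281702  0.103     ]]
lug end [0.43853325 0.19915121 0.1305345 ] [ 0.1 -0.2 -0.3  0. ] [[0.4369468  0.19905489 0.13018432]]
```

```bash
cat >> h.py <<'E'
from rig import monitor
from scipy.spatial.transform import Rotation as Ro
def Rt(yaw,lean): # degrees
    p,t=np.radians([yaw,lean]);x=np.array([np.cos(p)*np.sin(t),np.sin(p)*np.sin(t),-np.cos(t)])
    y=np.array([-np.sin(p),np.cos(p),0]);return np.c_[x,y,np.cross(x,y)]
BATH=np.array([.5436,.1918,-.0683]);PSI=-3.9;COOL=np.array([.5624,-.128,-.166])
def rows(grasp,R,step=.03,ang=7,frm=None):
    """rows from present pose (or frm) to grasp point 'grasp' with orientation R"""
    s=monitor.read_state();p,R0=frm or (s["ee_pos"],s["tool_rot"])
    tgt=np.asarray(grasp)+.019*R[:,0];w=Ro.from_matrix(R0.T@R).as_rotvec()
    n=int(np.ceil(max(np.linalg.norm(tgt-p)/step,np.degrees(np.linalg.norm(w))/ang,1)))
    for k in range(n):
        Rk=R0@Ro.from_rotvec(w*k/n).as_matrix()
        print(np.round(np.r_[Rk.T@(tgt-p)/n/.04,w/n/np.pi],3).tolist(),end=",\n")
    return tgt,R
E
python3 - <<'E'
from h import *
R=Rt(PSI,38);g=np.array([.451,.198,.128])
f=rows([.2,.38,.25],Rt(PSI,20),.035);print()
f=rows(g-.09*R[:,0],R,.03,7,f)
E
```

```text
[-0.007, -0.533, 0.548, -0.011, -0.022, 0.002],
[0.027, -0.552, 0.529, -0.011, -0.022, 0.002],
[0.06, -0.57, 0.507, -0.011, -0.022, 0.002],
[0.091, -0.587, 0.482, -0.011, -0.022, 0.002],
[0.12, -0.604, 0.454, -0.011, -0.022, 0.002],

[0.295, -0.411, 0.458, -0.0, -0.01, -0.0],
[0.309, -0.411, 0.449, -0.0, -0.01, -0.0],
[0.323, -0.411, 0.439, -0.0, -0.01, -0.0],
[0.337, -0.411, 0.428, -0.0, -0.01, -0.0],
[0.35, -0.411, 0.418, -0.0, -0.01, -0.0],
[0.363, -0.411, 0.406, -0.0, -0.01, -0.0],
[0.376, -0.411, 0.395, -0.0, -0.01, -0.0],
[0.388, -0.411, 0.383, -0.0, -0.01, -0.0],
[0.4, -0.411, 0.37, -0.0, -0.01, -0.0],
[0.411, -0.411, 0.358, -0.0, -0.01, -0.0],
```

Call:
carry_out:
  series:
    - [0,-0.53,0.55,-0.011,-0.022,0.002]
    - [0.03,-0.55,0.53,-0.011,-0.022,0.002]
    - [0.06,-0.57,0.51,-0.011,-0.022,0.002]
    - [0.09,-0.59,0.48,-0.011,-0.022,0.002]
    - [0.12,-0.6,0.45,-0.011,-0.022,0.002]
  jaw: 0.6

```text
time_s: 0.72
ee_pos: [0.2089, 0.3766, 0.2302]
tool_rot: [[0.346, 0.06, 0.936], [-0.025, 0.998, -0.055], [-0.938, -0.005, 0.347]]
wrist_force: [0.3, -0.0, -0.2]
opening: 0.602
```

Call:
carry_out:
  series:
    - [0.3,-0.41,0.46,0,-0.01,0]
    - [0.31,-0.41,0.45,0,-0.01,0]
    - [0.32,-0.41,0.44,0,-0.01,0]
    - [0.34,-0.41,0.43,0,-0.01,0]
    - [0.35,-0.41,0.42,0,-0.01,0]
    - [0.36,-0.41,0.41,0,-0.01,0]
    - [0.38,-0.41,0.4,0,-0.01,0]
    - [0.39,-0.41,0.38,0,-0.01,0]

```text
time_s: 1.72
ee_pos: [0.3744, 0.2292, 0.1917]
tool_rot: [[0.573, 0.057, 0.817], [-0.039, 0.998, -0.043], [-0.818, -0.007, 0.575]]
wrist_force: [0.5, 0.5, -0.2]
opening: 0.592
```

Run:
```python
from h import *
print(np.round(monitor.read_state()["q"],1))
R=Rt(PSI,38);g=np.array([.451,.198,.128])
f=rows(g-.08*R[:,0],R,.03,7)
```

```text
[ 36.8   4.5 125.5 -47.1  30.7 -12.8]
[0.454, -0.329, 0.303, 0.002, -0.008, -0.0],
[0.461, -0.327, 0.293, 0.002, -0.008, -0.0],
```

Call:
carry_out:
  series:
    - [0.44,-0.33,0.3,0,-0.008,0]
    - [0.44,-0.33,0.29,0,-0.008,0]

```text
time_s: 1.98
ee_pos: [0.4134, 0.1992, 0.1802]
tool_rot: [[0.608, 0.058, 0.792], [-0.04, 0.998, -0.042], [-0.793, -0.006, 0.61]]
wrist_force: [7.1, -2.6, 4.2]
opening: 0.601
```

Run:
```python
from h import *
import cv2
from rig import get_image
s=monitor.read_state();print(np.round(s["q"],1),s["ee_pos"])
im=get_image("wrist")[:,:,::-1].copy();p=camera_params("wrist");M=p["tool_from_camera"]
v=np.r_[BATH,.176]
for X,c in((T(v,lid(v[3],[[-.172,0,.024]])),(0,0,255)),(T(v,lid(v[3],[[-.186,0,.024]])),(0,255,0)),(T(v,lid(v[3],[[-.144,0,0]])),(255,0,0))):
    t=s["tool_rot"].T@(X[0]-s["ee_pos"]);k=M[:3,:3].T@(t-M[:3,3]);u=(p["fx"]*k[0]/k[2]+p["cx"],p["fy"]*k[1]/k[2]+p["cy"]);print(u)
    cv2.circle(im,(int(u[0]),int(u[1])),4,c,1)
cv2.imwrite("pics/w1.png",im)
R=Rt(PSI,38);g=np.array([.451,.198,.128]);rows(g,R,.02)
```

```text
[ 29.2   6.5 127.6 -57.1  23.2  -8.5] [0.41343695 0.19915166 0.18016311]
(np.float64(278.9927477525195), np.float64(217.11662459238434))
(np.float64(279.2218519573834), np.float64(209.04268328141532))
(np.float64(278.79308739418843), np.float64(205.0865465315326))
[0.411, 0.012, -0.008, 0.0, -0.001, -0.0],
[0.411, 0.012, -0.009, 0.0, -0.001, -0.0],
[0.411, 0.012, -0.01, 0.0, -0.001, -0.0],
[0.411, 0.012, -0.011, 0.0, -0.001, -0.0],
[0.411, 0.012, -0.012, 0.0, -0.001, -0.0],
```

View pics/w1.png

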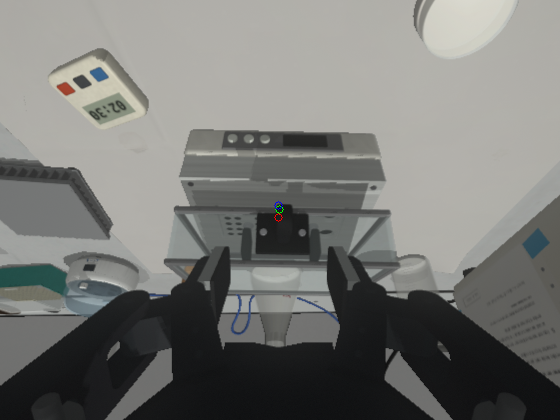

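Run:
```python
from h import *
R=Rt(PSI,24);g=np.array([.451,.200,.128])
f=rows(g-.07*R[:,0],R,.03,5);print();rows(g,R,.02,7,f)
```

```text
[0.113, 0.036, 0.083, 0.001, 0.025, 0.0],
[0.106, 0.036, 0.091, 0.001, 0.025, 0.0],
[0.099, 0.036, 0.099, 0.001, 0.025, 0.0],

[0.438, 0.0, -0.0, 0.0, 0.0, 0.0],
[0.438, 0.0, -0.0, 0.0, 0.0, 0.0],
[0.438, 0.0, -0.0, 0.0, 0.0, 0.0],
[0.438, 0.0, -0.0, 0.0, 0.0, 0.0],
```

Call:
carry_out:
  series:
    - [0.0,0.04,0.08,0,0.025,0]
    - [0.1,0.04,0.09,0,0.025,0]
    - [0.1,0.04,0.1,0,0.025,0]
    - [0,0,0,0,0,0]

```text
time_s: 2.52
ee_pos: [0.426, 0.2008, 0.177]
tool_rot: [[0.407, 0.063, 0.911], [-0.033, 0.998, -0.054], [-0.913, -0.008, 0.408]]
wrist_force: [0.0, 0.2, -0.3]
opening: 0.598
```

Run:
```python
from h import *
s=monitor.read_state();print(np.round(s["q"],1),s["ee_pos"],s["wrist_force"])
rows([.451,.2,.128],Rt(PSI,24),.02)
```

```text
[ 23.2   8.8 117.1 -19.8  34.2 -48.8] [0.42596975 0.20084251 0.17699513] [ 0.0008703   0.15241519 -0.32079757]
[0.462, 0.008, 0.018, 0.001, 0.0, 0.0],
[0.462, 0.007, 0.018, 0.001, 0.0, 0.0],
[0.462, 0.006, 0.018, 0.001, 0.0, 0.0],
[0.462, 0.006, 0.018, 0.001, 0.0, 0.0],
```

Call:
carry_out:
  series:
    - [0.46,0,0.02,0,0,0]
    - [0.46,0,0.02,0,0,0]
    - [0.46,0,0.02,0,0,0]
    - [0.46,0,0.02,0,0,0]
    - [0,0,0,0,0,0]

```text
time_s: 3.15
ee_pos: [0.4548, 0.1981, 0.1081]
tool_rot: [[0.409, 0.059, 0.911], [-0.035, 0.998, -0.05], [-0.912, -0.011, 0.41]]
wrist_force: [0.0, 0.3, -0.4]
opening: 0.6
```

Call:
carry_out:
  series:
    - [0,0,0,0,0,0]
    - [0,0,0,0,0,0]
    - [0,0,0,0,0,0]
    - [0,0,0,0,0,0]
    - [0,0,0,0,0,0]
    - [0,0,0,0,0,0]
  jaw: 0
  force: 25

```text
time_s: 3.9
ee_pos: [0.4545, 0.2007, 0.1106]
tool_rot: [[0.414, 0.058, 0.909], [-0.03, 0.998, -0.05], [-0.91, -0.006, 0.415]]
wrist_force: [3.9, 0.5, -5.3]
opening: 0.134
```

Run:
```python
from h import *
from rig import get_image
import cv2
s=monitor.read_state();print(np.round(s["q"],1),s["ee_pos"],s["wrist_force"],s["opening"])
a=get_image("wrist");b=get_image("scene")[130:230,150:260]
o=np.zeros((420,800,3),np.uint8);o[:,:400]=a[:,80:480];b=cv2.resize(b,None,fx=3.6,fy=3.6);o[:360,400:796]=b
cv2.imwrite("pics/w2.png",o[:,:,::-1])
```

```text
[ 21.5  17.7 119.2 -27.3  23.  -41.9] [0.4545166  0.20065174 0.11063387] [ 3.87531528  0.46237374 -5.25926364] 0.13384380754500796
```

View pics/w2.png

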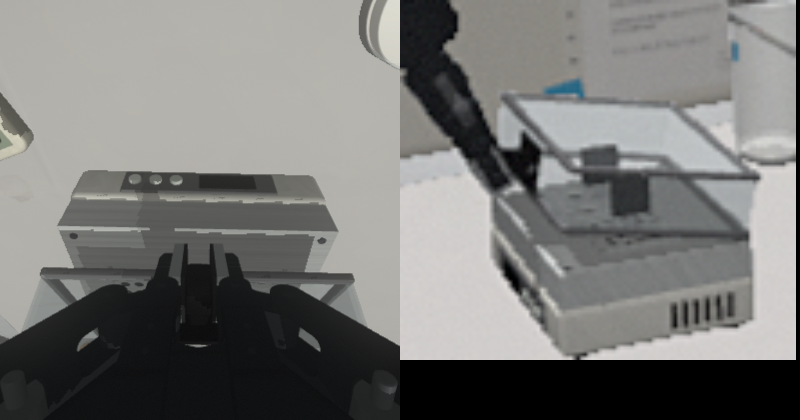

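```bash
cat >> h.py <<'E'
def arc(end,n):
    s=monitor.read_state();R=s["tool_rot"];g=s["ee_pos"]-.019*R[:,0]
    h=T(BATH,[[.072,0,.074]])[0];f=np.array([np.cos(BATH[2]),np.sin(BATH[2]),0]);d=g-h
    a0=np.arctan2(d[2],-d@f);r=np.hypot(d[2],d@f);print("r",r,"lid",np.degrees(a0)-7.94,"side",d@[-f[1],f[0],0],np.round(s["q"],1))
    a=np.linspace(a0,np.radians(end+7.94),n+1)
    P=np.array([h-.1737*np.cos(t)*f+[0,0,.1737*np.sin(t)] for t in a]);P[0]=g-(d@[-f[1],f[0],0])*np.array([-f[1],f[0],0])
    print(np.round(np.diff(P,axis=0)@R/.04,2).tolist())
E
python3 -c "
from h import *
arc(64.5,18)"
```

```text
r 0.17772162069655 lid 9.726537896270685 side 0.002800667960329897 [ 21.5  17.7 119.2 -27.3  23.  -41.9]
[[-0.1, -0.0, 0.23], [-0.16, -0.0, 0.17], [-0.15, -0.0, 0.18], [-0.14, -0.0, 0.18], [-0.13, -0.0, 0.19], [-0.12, -0.0, 0.2], [-0.11, -0.0, 0.2], [-0.1, -0.0, 0.21], [-0.09, -0.0, 0.21], [-0.07, -0.0, 0.22], [-0.06, -0.0, 0.22], [-0.05, -0.0, 0.22], [-0.04, -0.0, 0.23], [-0.03, -0.0, 0.23], [-0.01, -0.0, 0.23], [-0.0, -0.0, 0.23], [0.01, -0.0, 0.23], [0.02, -0.0, 0.23]]
```

Call:
carry_out:
  series:
    - [-0.16,0,0.17]
    - [-0.16,0,0.17]

```text
invalid input at $.series[0]: expected 6 numbers
```

Call:
carry_out:
  series:
    - [-0.16,0,0.17,0,0,0]
    - [-0.16,0,0.17,0,0,0]
    - [-0.15,0,0.18,0,0,0]
    - [-0.14,0,0.18,0,0,0]
    - [-0.13,0,0.19,0,0,0]
    - [-0.12,0,0.2,0,0,0]

```text
time_s: 4.75
ee_pos: [0.479, 0.1987, 0.1605]
tool_rot: [[0.408, 0.059, 0.911], [-0.032, 0.998, -0.05], [-0.912, -0.008, 0.41]]
wrist_force: [3.2, -0.1, -7.2]
opening: 0.133
```

```bash
python3 -c "
from h import *
arc(64.5,14)"
```

```text
r 0.17809698503727822 lid 27.734726512173143 side 0.0025112859318057014 [ 19.9  14.5 112.7 -18.6  31.9 -52.7]
[[-0.0, -0.0, 0.23], [-0.09, -0.0, 0.18], [-0.08, -0.0, 0.18], [-0.07, -0.0, 0.19], [-0.06, -0.0, 0.19], [-0.05, -0.0, 0.19], [-0.05, -0.0, 0.19], [-0.04, -0.0, 0.2], [-0.03, -0.0, 0.2], [-0.02, -0.0, 0.2], [-0.01, -0.0, 0.2], [0.0, -0.0, 0.2], [0.01, -0.0, 0.2], [0.02, -0.0, 0.2]]
```

Going well. Continue the arc.

Call:
carry_out:
  series:
    - [-0.1,0,0.18,0,0,0]
    - [-0.09,0,0.18,0,0,0]
    - [-0.08,0,0.18,0,0,0]
    - [-0.07,0,0.19,0,0,0]
    - [-0.06,0,0.19,0,0,0]
    - [-0.05,0,0.19,0,0,0]
    - [-0.05,0,0.19,0,0,0]
    - [-0.04,0,0.2,0,0,0]
    - [-0.03,0,0.2,0,0,0]

```text
time_s: 5.88
ee_pos: [0.5329, 0.1943, 0.2108]
tool_rot: [[0.403, 0.06, 0.913], [-0.035, 0.998, -0.05], [-0.915, -0.011, 0.404]]
wrist_force: [-0.4, -3.2, -5.8]
opening: 0.135
```

```bash
python3 -c "
from h import *
arc(64.5,6)"
```

```text
r 0.17873000959889906 lid 51.64428515780687 side 0.0019069742946116561 [ 17.1  15.1 101.9 -13.2  41.4 -61.3]
[[0.11, -0.0, 0.18], [-0.01, -0.0, 0.16], [-0.0, -0.0, 0.16], [0.0, -0.0, 0.16], [0.01, -0.0, 0.16], [0.01, -0.0, 0.16]]
```

Call:
carry_out:
  series:
    - [0,0,0.17,0,0,0]
    - [0,0,0.17,0,0,0]
    - [0,0,0.17,0,0,0]
    - [0.01,0,0.16,0,0,0]
    - [0.01,0,0.16,0,0,0]

```text
time_s: 6.5
ee_pos: [0.5659, 0.1917, 0.2259]
tool_rot: [[0.404, 0.061, 0.913], [-0.036, 0.998, -0.051], [-0.914, -0.012, 0.405]]
wrist_force: [-2.5, -3.8, -2.7]
opening: 0.138
```

Call:
carry_out:
  series:
    - [0.02,0,0.12,0,0,0]
    - [0.02,0,0.1,0,0,0]

```text
time_s: 6.75
ee_pos: [0.5735, 0.191, 0.2282]
tool_rot: [[0.4, 0.062, 0.914], [-0.036, 0.998, -0.052], [-0.916, -0.013, 0.402]]
wrist_force: [-28.2, -0.8, 9.8]
opening: 0.137
```

```bash
python3 -c "
from h import *
arc(65,2)"
```

```text
r 0.17866863660393043 lid 65.89307615820105 side 0.001429908837386255 [ 15.4  17.7  95.1 -11.4  45.4 -64.8]
[[0.12, 0.0, -0.05], [-0.0, 0.0, -0.03]]
```

Call:
carry_out:
  series:
    - [0,0,-0.08,0,0,0]
    - [0,0,0,0,0,0]
    - [0,0,0,0,0,0]
  jaw: 0.45

```text
time_s: 7.12
ee_pos: [0.5742, 0.1928, 0.2304]
tool_rot: [[0.41, 0.059, 0.91], [-0.033, 0.998, -0.05], [-0.912, -0.01, 0.411]]
wrist_force: [0.1, 0.2, 0.1]
opening: 0.452
```

Call:
carry_out:
  series:
    - [-0.4,0,0,0,0,0]
    - [-0.5,0,0,0,0,0]
    - [-0.5,0,0,0,0,0]
    - [-0.5,0,-0.2,0,0,0]

```text
time_s: 7.62
ee_pos: [0.5353, 0.1961, 0.3012]
tool_rot: [[0.413, 0.058, 0.909], [-0.032, 0.998, -0.05], [-0.91, -0.009, 0.414]]
wrist_force: [0.2, 0.3, 0.1]
opening: 0.449
```

Run:
```python
from h import *
R=Rt(PSI,36);g=np.array([.546,.230,.103])
s=monitor.read_state();print(s["ee_pos"],s["wrist_force"],s["q"].round(1))
f=rows([.42,.228,.27],Rt(PSI,30),.035);print();rows(g-.085*R[:,0],R,.03,7,f)
```

```text
[0.53528811 0.19611079 0.30115791] [0.20030122 0.28098791 0.08517349] [ 17.3  10.3  93.3 -10.9  54.  -64.8]
[-0.008, 0.159, -0.734, 0.001, -0.008, 0.0],
[-0.026, 0.157, -0.734, 0.001, -0.008, 0.0],
[-0.044, 0.154, -0.734, 0.001, -0.008, 0.0],
[-0.061, 0.152, -0.733, 0.001, -0.008, 0.0],

[0.614, 0.053, 0.092, 0.0, -0.007, -0.0],
[0.616, 0.053, 0.079, 0.0, -0.007, -0.0],
[0.617, 0.053, 0.066, 0.0, -0.007, -0.0],
[0.618, 0.053, 0.053, 0.0, -0.007, -0.0],
[0.619, 0.053, 0.04, 0.0, -0.007, -0.0],
```

Call:
carry_out:
  series:
    - [0,0.16,-0.73,0,-0.008,0]
    - [-0.03,0.16,-0.73,0,-0.008,0]
    - [-0.04,0.16,-0.73,0,-0.008,0]
    - [-0.06,0.15,-0.73,0,-0.008,0]

```text
time_s: 8.12
ee_pos: [0.4303, 0.2285, 0.2604]
tool_rot: [[0.517, 0.06, 0.854], [-0.032, 0.998, -0.05], [-0.855, -0.001, 0.518]]
wrist_force: [0.5, -0.6, -0.1]
opening: 0.448
```

Call:
carry_out:
  series:
    - [0.61,0.05,0.09,0,-0.007,0]
    - [0.62,0.05,0.08,0,-0.007,0]
    - [0.62,0.05,0.07,0,-0.007,0]
    - [0.62,0.05,0.05,0,-0.007,0]
    - [0.62,0.05,0.04,0,-0.007,0]

```text
time_s: 8.75
ee_pos: [0.5128, 0.2376, 0.1719]
tool_rot: [[0.622, 0.054, 0.781], [-0.029, 0.998, -0.047], [-0.783, 0.007, 0.622]]
wrist_force: [0.5, -0.7, 0.7]
opening: 0.449
```

```bash
cat >> h.py <<'E'
def wp(s,X):
    p=camera_params("wrist");M=p["tool_from_camera"];k=((np.atleast_2d(X)-s["ee_pos"])@s["tool_rot"]-M[:3,3])@M[:3,:3]
    return np.c_[p["fx"]*k[:,0]/k[:,2]+p["cx"],p["fy"]*k[:,1]/k[:,2]+p["cy"]]
E
python3 - <<'E'
from h import *
import cv2,pickle
from rig import get_image
s=monitor.read_state();print(np.round(s["q"],1),s["ee_pos"],s["tool_rot"][:,0])
im=get_image("wrist")[:,:,::-1].copy();cv2.imwrite("pics/w3raw.png",im);pickle.dump(s,open("s3.pkl","wb"))
X=T(BATH,[[0,.0365,.074],[0,.0365,.116],[0,-.0365,.116],[.015,.0365,.116],[-.015,.0365,.116]])
for u in wp(s,X): print(u);cv2.circle(im,tuple(int(round(a)) for a in u),3,(0,0,255),1)
s2=get_image("scene")[:,:,::-1]
cv2.imwrite("pics/w3.png",im)
rows([.546,.23,.103],Rt(PSI,36),.02)
E
```

```text
[ 26.8  16.8 115.6 -55.3  21.9 -12.3] [0.51282257 0.23756244 0.17186307] [ 0.62179156 -0.02852673 -0.78266307]
[267.23642789 167.81699436]
[266.41700606 209.4220022 ]
[168.03509469 209.24238532]
[266.78764846 220.26467164]
[266.0020436  197.28280584]
[0.464, -0.027, -0.077, 0.001, 0.003, -0.001],
[0.464, -0.027, -0.073, 0.001, 0.003, -0.001],
[0.465, -0.026, -0.069, 0.001, 0.003, -0.001],
[0.466, -0.025, -0.066, 0.001, 0.003, -0.001],
[0.466, -0.024, -0.062, 0.001, 0.003, -0.001],
```

View pics/w3.png

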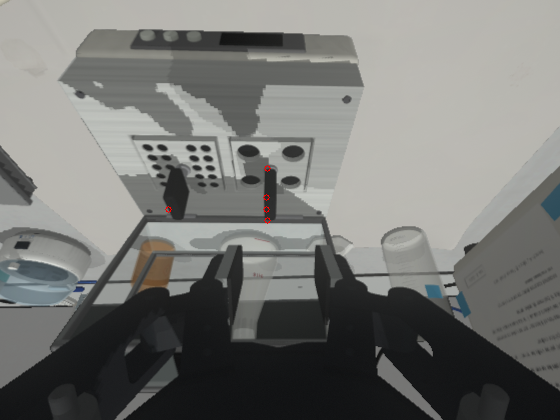

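Run:
```python
from h import *
R=Rt(PSI,31);g=np.array([.546,.230,.103])
f=rows(g-.075*R[:,0],R,.03,4);print();rows(g,R,.02,7,f)
```

```text
[0.228, -0.059, -0.094, 0.001, 0.02, -0.002],
[0.234, -0.058, -0.079, 0.001, 0.02, -0.002],

[0.469, 0.0, 0.0, 0.0, 0.0, 0.0],
[0.469, 0.0, 0.0, 0.0, 0.0, 0.0],
[0.469, 0.0, 0.0, 0.0, 0.0, 0.0],
[0.469, 0.0, 0.0, 0.0, 0.0, 0.0],
```

Call:
carry_out:
  series:
    - [0.15,-0.06,-0.09,0,0.02,-0.002]
    - [0.15,-0.06,-0.08,0,0.02,-0.002]
    - [0,0,0,0,0,0]

```text
time_s: 9.22
ee_pos: [0.5131, 0.2331, 0.16]
tool_rot: [[0.514, 0.06, 0.856], [-0.034, 0.998, -0.05], [-0.857, -0.004, 0.515]]
wrist_force: [-0.6, 0.8, -0.5]
opening: 0.454
```

Call:
carry_out:
  series:
    - [0.45,0,0,0,0,0]
    - [0.45,0,0,0,0,0]
    - [0,0,0,0,0,0]

```text
time_s: 9.6
ee_pos: [0.5321, 0.2324, 0.129]
tool_rot: [[0.517, 0.059, 0.854], [-0.033, 0.998, -0.049], [-0.855, -0.003, 0.518]]
wrist_force: [-0.6, -0.2, 0.9]
opening: 0.449
```

Run:
```python
from h import *
s=monitor.read_state();print(np.round(s["q"],1),s["ee_pos"],s["tool_rot"].round(3),s["wrist_force"])
R=Rt(PSI,31);g=np.array([.546,.230,.103]);rows(g,R,.02,7)
```

```text
[ 23.3  22.2 111.1 -37.6  22.6 -31.4] [0.53208421 0.23243941 0.12904719] [[ 0.517  0.059  0.854]
 [-0.033  0.998 -0.049]
 [-0.855 -0.003  0.518]] [-0.61124453 -0.18044289  0.91997389]
[0.405, -0.013, -0.013, 0.001, 0.0, -0.0],
[0.405, -0.013, -0.013, 0.001, 0.0, -0.0],
[0.405, -0.013, -0.012, 0.001, 0.0, -0.0],
```

Call:
carry_out:
  series:
    - [0.4,-0.01,-0.01,0,0,0]
    - [0.4,-0.01,-0.01,0,0,0]
    - [0.4,-0.01,-0.01,0,0,0]
    - [0,0,0,0,0,0]

```text
time_s: 10.1
ee_pos: [0.5554, 0.2305, 0.0869]
tool_rot: [[0.518, 0.056, 0.853], [-0.031, 0.998, -0.047], [-0.855, -0.002, 0.519]]
wrist_force: [-0.8, -0.3, 0.3]
opening: 0.451
```

Run:
```python
from h import *
import cv2
from rig import get_image
s=monitor.read_state();print(np.round(s["q"],1),s["ee_pos"],s["wrist_force"],"grasp",s["ee_pos"]-.019*s["tool_rot"][:,0])
a=get_image("wrist");b=get_image("scene")[130:230,150:260]
o=np.zeros((420,800,3),np.uint8);o[:,:400]=a[:,80:480];o[:360,400:796]=cv2.resize(b,None,fx=3.6,fy=3.6)
cv2.imwrite("pics/w4.png",o[:,:,::-1])
```

```text
[ 21.9  28.  110.5 -46.   18.  -23.7] [0.55539545 0.23046036 0.08694042] [-0.78683185 -0.33874971  0.276101  ] grasp [0.545548   0.23105685 0.1031784 ]
```

View pics/w4.png

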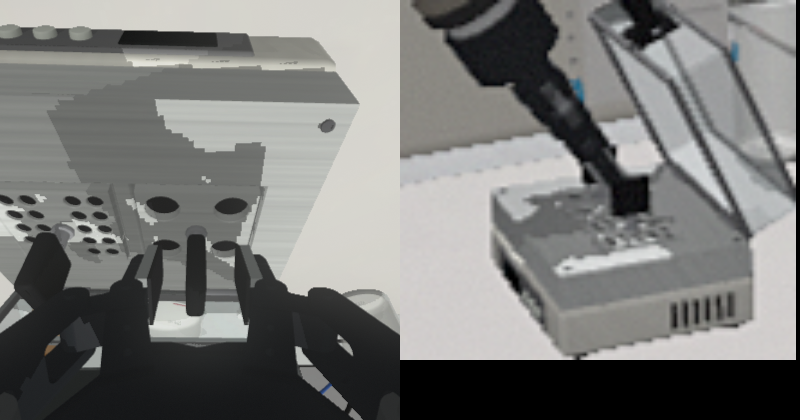

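The handle stands midway between the pads. I'll close on it.

Call:
carry_out:
  series:
    - [0,0,0,0,0,0]
    - [0,0,0,0,0,0]
    - [0,0,0,0,0,0]
    - [0,0,0,0,0,0]
    - [0,0,0,0,0,0]
  jaw: 0
  force: 60

```text
time_s: 10.82
ee_pos: [0.5547, 0.2306, 0.0891]
tool_rot: [[0.52, 0.057, 0.852], [-0.031, 0.998, -0.047], [-0.854, -0.002, 0.521]]
wrist_force: [0.4, 0.1, -2.2]
opening: 0.092
```

Call:
carry_out:
  series:
    - [-0.11,0,0.06,0,0,0]
    - [-0.11,0,0.06,0,0,0]
    - [-0.11,0,0.06,0,0,0]
    - [-0.11,0,0.06,0,0,0]

```text
time_s: 11.32
ee_pos: [0.5541, 0.2308, 0.1104]
tool_rot: [[0.52, 0.056, 0.852], [-0.031, 0.998, -0.047], [-0.854, -0.002, 0.521]]
wrist_force: [2.7, -1.2, -4.3]
opening: 0.093
```

Call:
carry_out:
  series:
    - [-0.11,0,0.06,0,0,0]
    - [-0.11,0,0.06,0,0,0]
    - [-0.11,0,0.06,0,0,0]
    - [0,0,0,0,0,0]
    - [0,0,0,0,0,0]

```text
time_s: 11.95
ee_pos: [0.5528, 0.231, 0.127]
tool_rot: [[0.52, 0.056, 0.852], [-0.031, 0.998, -0.047], [-0.854, -0.002, 0.521]]
wrist_force: [0.6, 0.2, -2.3]
opening: 0.097
```

Run:
```python
from h import *
s=monitor.read_state();R=s["tool_rot"];g=s["ee_pos"]-.019*R[:,0];print(g,s["wrist_force"],s["q"].round(1))
f=np.array([np.cos(BATH[2]),np.sin(BATH[2]),0])
p=rows(g-.07*f+[0,0,.012],R,.018);print();p=rows(g-.125*f+[0,0,.09],R,.022,7,p)
```

```text
[0.54294456 0.2315617  0.14321434] [ 0.61425719  0.21281404 -2.29907308] [ 22.1  23.8 108.9 -36.   22.4 -34.2]
[-0.292, 0.005, -0.334, 0.0, 0.0, 0.0],
[-0.292, 0.005, -0.334, 0.0, 0.0, 0.0],
[-0.292, 0.005, -0.334, 0.0, 0.0, 0.0],
[-0.292, 0.005, -0.334, 0.0, 0.0, 0.0],

[-0.476, 0.003, -0.032, 0.0, 0.0, 0.0],
[-0.476, 0.003, -0.032, 0.0, 0.0, 0.0],
[-0.476, 0.003, -0.032, 0.0, 0.0, 0.0],
[-0.476, 0.003, -0.032, 0.0, 0.0, 0.0],
[-0.476, 0.003, -0.032, 0.0, 0.0, 0.0],
```

Call:
carry_out:
  series:
    - [-0.28,0,-0.33,0,0,0]
    - [-0.28,0,-0.33,0,0,0]
    - [-0.45,0,-0.22,0,0,0]
    - [-0.48,0,-0.13,0,0,0]
    - [-0.48,0,-0.03,0,0,0]
    - [-0.48,0,-0.03,0,0,0]
    - [-0.48,0,-0.03,0,0,0]

```text
time_s: 12.82
ee_pos: [0.4503, 0.2359, 0.2029]
tool_rot: [[0.515, 0.057, 0.855], [-0.033, 0.998, -0.047], [-0.857, -0.004, 0.516]]
wrist_force: [-0.7, -0.2, -0.3]
opening: 0.096
```

Run:
```python
from h import *
import cv2
from rig import get_image
s=monitor.read_state();R=s["tool_rot"];g=s["ee_pos"]-.019*R[:,0];print(g,s["wrist_force"],s["q"].round(1),s["opening"])
a=get_image("wrist");b=get_image("scene")[90:250,130:300]
o=np.zeros((420,800,3),np.uint8);o[:,:400]=a[:,80:480];o[:376,400:800]=cv2.resize(b,(400,376))
cv2.imwrite("pics/w5.png",o[:,:,::-1])
```

```text
[0.44047804 0.23648994 0.21922251] [-0.71362158 -0.24743439 -0.32902288] [ 28.8   9.4 114.5 -30.7  32.9 -35.4] 0.09557340660074815
```

View pics/w5.png

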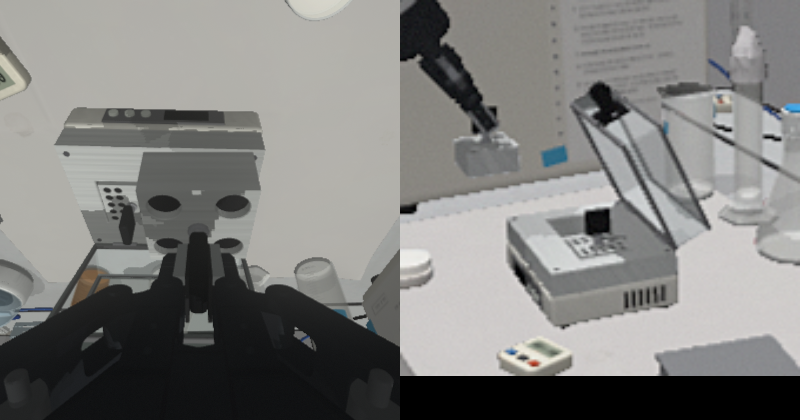

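Run:
```python
from h import *
p=rows([.45,-.02,.21],Rt(-6,31.3),.028);print();p=rows([.562,-.128,.135],Rt(-9.5,31.3),.025,7,p)
```

```text
[0.054, -0.641, 0.036, 0.001, -0.0, -0.001],
[0.056, -0.641, 0.039, 0.001, -0.0, -0.001],
[0.057, -0.641, 0.041, 0.001, -0.0, -0.001],
[0.059, -0.64, 0.044, 0.001, -0.0, -0.001],
[0.06, -0.64, 0.047, 0.001, -0.0, -0.001],
[0.062, -0.64, 0.05, 0.001, -0.0, -0.001],
[0.063, -0.639, 0.052, 0.001, -0.0, -0.001],
[0.065, -0.639, 0.055, 0.001, -0.0, -0.001],
[0.066, -0.639, 0.058, 0.001, -0.0, -0.001],
[0.067, -0.638, 0.061, 0.001, -0.0, -0.001],

[0.456, -0.344, 0.235, 0.002, -0.0, -0.001],
[0.458, -0.34, 0.238, 0.002, -0.0, -0.001],
[0.46, -0.336, 0.24, 0.002, -0.0, -0.001],
[0.461, -0.332, 0.243, 0.002, -0.0, -0.001],
[0.463, -0.328, 0.245, 0.002, -0.0, -0.001],
[0.464, -0.325, 0.248, 0.002, -0.0, -0.001],
[0.465, -0.321, 0.25, 0.002, -0.0, -0.001],
```

Call:
carry_out:
  series:
    - [0.05,-0.3,0.03,0.001,0,-0.001]
    - [0.06,-0.5,0.04,0.001,0,-0.001]
    - [0.06,-0.64,0.04,0.001,0,-0.001]
    - [0.06,-0.64,0.05,0.001,0,-0.001]
    - [0.06,-0.64,0.05,0.001,0,-0.001]
    - [0.06,-0.64,0.05,0.001,0,-0.001]
    - [0.06,-0.64,0.05,0.001,0,-0.001]
    - [0.06,-0.64,0.05,0.001,0,-0.001]
    - [0.06,-0.64,0.06,0.001,0,-0.001]
    - [0.06,-0.64,0.06,0.001,0,-0.001]
    - [0.06,-0.5,0.06,0.001,0,-0.001]

```text
time_s: 14.3
ee_pos: [0.4588, -0.0391, 0.1852]
tool_rot: [[0.5, 0.112, 0.859], [-0.077, 0.993, -0.084], [-0.862, -0.024, 0.506]]
wrist_force: [0.1, -0.8, -1.9]
opening: 0.096
```

Run:
```python
from h import *
print(monitor.read_state()["q"].round(1))
p=rows([.562,-.128,.135],Rt(-9.5,31.3),.022)
```

```text
[ -17.4    2.8  125.8   11.8   21.7 -111.2]
[0.378, -0.237, 0.222, 0.002, -0.001, -0.0],
[0.378, -0.235, 0.223, 0.002, -0.001, -0.0],
[0.379, -0.233, 0.224, 0.002, -0.001, -0.0],
[0.379, -0.231, 0.225, 0.002, -0.001, -0.0],
[0.38, -0.229, 0.226, 0.002, -0.001, -0.0],
[0.381, -0.227, 0.227, 0.002, -0.001, -0.0],
[0.381, -0.225, 0.228, 0.002, -0.001, -0.0],
[0.382, -0.223, 0.228, 0.002, -0.001, -0.0],
```

Call:
carry_out:
  series:
    - [0.37,-0.24,0.22,0.002,-0.001,0]
    - [0.37,-0.24,0.22,0.002,-0.001,0]
    - [0.37,-0.23,0.22,0.002,-0.001,0]
    - [0.37,-0.23,0.22,0.002,-0.001,0]
    - [0.37,-0.23,0.22,0.002,-0.001,0]
    - [0.37,-0.23,0.22,0.002,-0.001,0]
    - [0.37,-0.23,0.22,0.002,-0.001,0]
    - [0.2,-0.15,0.15,0,0,0]
    - [0,0,0,0,0,0]

```text
time_s: 15.42
ee_pos: [0.5596, -0.1419, 0.1163]
tool_rot: [[0.5, 0.165, 0.85], [-0.086, 0.986, -0.14], [-0.862, -0.003, 0.507]]
wrist_force: [-0.1, -0.1, -2.3]
opening: 0.101
```

Run:
```python
from h import *
import cv2
from rig import get_image
s=monitor.read_state();R=s["tool_rot"];g=s["ee_pos"]-.019*R[:,0];print(g,s["wrist_force"],s["q"].round(1),s["opening"],R.round(3))
a=get_image("wrist");b=get_image("scene")[150:300,210:340]
o=np.zeros((461,800,3),np.uint8);o[:420,:400]=a[:,80:480];o[:461,400:800]=cv2.resize(b,(400,461))
cv2.imwrite("pics/w6.png",o[:,:,::-1])
p=rows([.562,-.128,.105],Rt(-9.5,31.3),.012)
```

```text
[ 0.550065   -0.14028564  0.13264539] [-0.05839163 -0.11016636 -2.31321047] [ -26.4   21.4  115.2   31.2   16.2 -135. ] 0.10132512135919648 [[ 0.5    0.165  0.85 ]
 [-0.086  0.986 -0.14 ]
 [-0.862 -0.003  0.507]]
[0.245, 0.111, -0.042, 0.0, -0.002, 0.0],
[0.245, 0.111, -0.044, 0.0, -0.002, 0.0],
[0.244, 0.111, -0.045, 0.0, -0.002, 0.0],
```

View pics/w6.png

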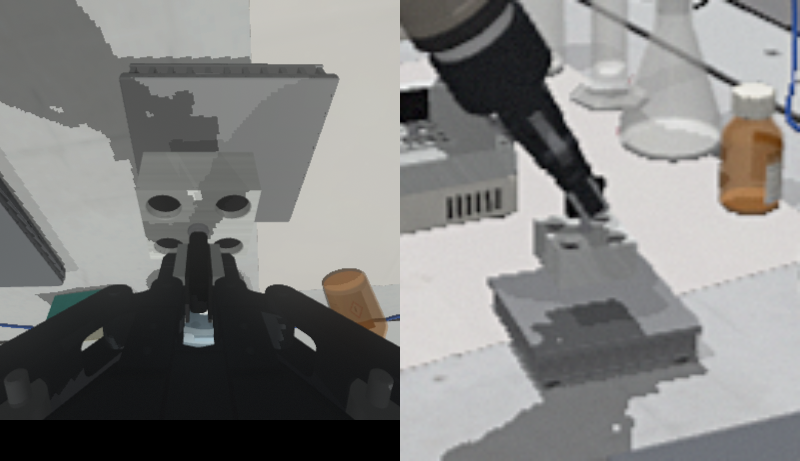

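Run:
```python
from h import *
s=monitor.read_state()
Q=.065*np.array([[1,1],[1,-1],[-1,-1],[-1,1]]);Q=np.c_[Q,[.032]*4]
print((wp(s,T(COOL,Q))-[80,0]).round())
p=rows([.562,-.128,.135],Rt(8,31),.012,4)
```

```text
[[284. 220.]
 [140. 220.]
 [108.  73.]
 [332.  74.]]
[0.016, 0.081, 0.048, -0.017, -0.001, 0.01],
[0.019, 0.078, 0.052, -0.017, -0.001, 0.01],
[0.021, 0.074, 0.056, -0.017, -0.001, 0.01],
[0.024, 0.071, 0.06, -0.017, -0.001, 0.01],
[0.026, 0.067, 0.064, -0.017, -0.001, 0.01],
```

Call:
carry_out:
  series:
    - [0.02,0.09,0.05,-0.017,-0.001,0.01]
    - [0.02,0.09,0.05,-0.017,-0.001,0.01]
    - [0.02,0.08,0.06,-0.017,-0.001,0.01]
    - [0.02,0.08,0.06,-0.017,-0.001,0.01]
    - [0.03,0.08,0.06,-0.017,-0.001,0.01]

```text
time_s: 16.15
ee_pos: [0.5696, -0.1211, 0.1201]
tool_rot: [[0.515, -0.158, 0.843], [0.076, 0.987, 0.139], [-0.854, -0.008, 0.52]]
wrist_force: [-1.0, -0.1, -2.1]
opening: 0.095
```

Run:
```python
from h import *
s=monitor.read_state();R=s["tool_rot"];print(s["ee_pos"]-.019*R[:,0],s["wrist_force"],s["q"].round(1),s["opening"])
p=rows([.562,-.126,.101],Rt(8,31),.008)
```

```text
[ 0.55979809 -0.1225164   0.13629198] [-1.02861319 -0.05651874 -2.10017751] [ -29.7   22.4  113.    46.2   26.4 -167.7] 0.09532087762632638
[0.155, -0.018, -0.085, 0.001, 0.0, -0.0],
[0.155, -0.018, -0.085, 0.001, 0.0, -0.0],
[0.155, -0.018, -0.085, 0.001, 0.0, -0.0],
[0.155, -0.019, -0.085, 0.001, 0.0, -0.0],
[0.156, -0.019, -0.084, 0.001, 0.0, -0.0],
```

Run:
```python
from h import *
p=rows([.562,-.126,.103],Rt(4,31.2),.0085)
```

```text
[0.183, -0.027, -0.1, 0.006, 0.0, -0.003],
[0.183, -0.027, -0.099, 0.006, 0.0, -0.003],
[0.184, -0.027, -0.099, 0.006, 0.0, -0.003],
[0.184, -0.027, -0.098, 0.006, 0.0, -0.003],
```

Call:
carry_out:
  series:
    - [0.18,-0.03,-0.1,0.006,0,-0.003]
    - [0.18,-0.03,-0.1,0.006,0,-0.003]
    - [0.18,-0.03,-0.1,0.006,0,-0.003]
    - [0.18,-0.03,-0.1,0.006,0,-0.003]
    - [0,0,0,0,0,0]

```text
time_s: 16.77
ee_pos: [0.5696, -0.125, 0.0844]
tool_rot: [[0.517, -0.065, 0.854], [0.033, 0.998, 0.056], [-0.855, -0.0, 0.518]]
wrist_force: [0.5, -0.5, -2.5]
opening: 0.096
```

Run:
```python
from h import *
s=monitor.read_state();R=s["tool_rot"];print(s["ee_pos"]-.019*R[:,0],s["wrist_force"],s["q"].round(1),s["opening"],R[2].round(3))
p=rows([.562,-.126,.0925],Rt(4,31.2),.003)
```

```text
[ 0.55975793 -0.12564012  0.10063147] [ 0.50101668 -0.46151853 -2.4863312 ] [ -28.6   26.   115.4   55.2   19.7 -172. ] 0.09629739968491338 [-0.855 -0.     0.518]
[0.068, -0.004, -0.019, -0.0, -0.0, 0.0],
[0.068, -0.004, -0.019, -0.0, -0.0, 0.0],
[0.068, -0.004, -0.019, -0.0, -0.0, 0.0],
```

Call:
carry_out:
  series:
    - [0.07,0,-0.04,0,0,0]
    - [0.06,0,-0.03,0,0,0]
    - [0,0,0,0,0,0]

```text
time_s: 17.15
ee_pos: [0.5699, -0.1249, 0.0782]
tool_rot: [[0.517, -0.065, 0.854], [0.033, 0.998, 0.056], [-0.855, -0.001, 0.518]]
wrist_force: [0.3, 0.2, -2.4]
opening: 0.096
```

Run:
```python
from h import *
s=monitor.read_state();R=s["tool_rot"];print(s["ee_pos"]-.019*R[:,0],s["wrist_force"],s["q"].round(1),s["opening"],R[2].round(3))
```

```text
[ 0.56004216 -0.12552346  0.09449631] [ 0.34289944  0.19928395 -2.38912114] [ -28.6   26.7  115.6   57.4   19.1 -174.4] 0.09633955368662697 [-0.855 -0.001  0.518]
```

Call:
carry_out:
  series:
    - [0.03,0,-0.02,0.006,0,-0.003]
    - [0.03,0,-0.02,0.003,0,-0.002]
    - [0,0,0,0,0,0]

```text
time_s: 17.52
ee_pos: [0.5702, -0.1253, 0.0771]
tool_rot: [[0.52, -0.03, 0.853], [0.015, 1.0, 0.026], [-0.854, -0.001, 0.521]]
wrist_force: [-0.1, -0.3, -1.6]
opening: 0.096
```

Run:
```python
from h import *
s=monitor.read_state();R=s["tool_rot"];print(s["ee_pos"]-.019*R[:,0],s["wrist_force"],s["q"].round(1),s["opening"],R[2].round(3))
```

```text
[ 0.56035896 -0.1255436   0.09331515] [-0.12493625 -0.29664856 -1.62335481] [ -28.    26.7  116.    58.6   17.5 -173.4] 0.09635355651472159 [-0.854 -0.001  0.521]
```

Call:
carry_out:
  series:
    - [0.03,0,-0.02,0,0,0]
    - [0.02,0,-0.01,0,0,0]
    - [0,0,0,0,0,0]

```text
time_s: 17.9
ee_pos: [0.5709, -0.1255, 0.0769]
tool_rot: [[0.524, -0.029, 0.852], [0.014, 1.0, 0.025], [-0.852, -0.002, 0.524]]
wrist_force: [0.1, -0.1, -1.0]
opening: 0.099
```

Call:
carry_out:
  series:
    - [0,0,0,0,0,0]
    - [0,0,0,0,0,0]
    - [0,0,0,0,0,0]
    - [0,0,0,0,0,0]
  jaw: 0.4

```text
time_s: 18.4
ee_pos: [0.5715, -0.126, 0.077]
tool_rot: [[0.524, -0.028, 0.851], [0.013, 1.0, 0.025], [-0.851, -0.002, 0.524]]
wrist_force: [-0.5, 0.3, 0.5]
opening: 0.4
```

Call:
carry_out:
  series:
    - [-0.3,0,0,0,0,0]
    - [-0.5,0,0,0,0,0]
    - [-0.6,0,0,0,0,0]
    - [-0.6,0,0,0,0,0]
    - [-0.6,0,0,0,0,0]
    - [0,0,0,0,0,0]

```text
time_s: 19.15
ee_pos: [0.5154, -0.1274, 0.1673]
tool_rot: [[0.523, -0.028, 0.852], [0.013, 1.0, 0.025], [-0.852, -0.002, 0.523]]
wrist_force: [0.4, -0.1, 0.1]
opening: 0.4
```

Run:
```python
from h import *
import cv2
from rig import get_image
s=monitor.read_state();print(s["q"].round(1),s["wrist_force"],s["ee_pos"])
a=get_image("top")[130:310,120:380];b=get_image("scene")[130:300,150:350]
o=np.zeros((600,800,3),np.uint8);o[:277,:400]=cv2.resize(a,(400,277));o[:340,400:]=cv2.resize(b,(400,340))
o[340:,400:746]=cv2.resize(get_image("wrist"),(346,260));o[290:590,:400]=cv2.resize(get_image("top")[185:265,275:382],(400,300))
cv2.imwrite("pics/w7.png",o[:,:,::-1])
```

```text
[ -32.2   12.5  118.1   38.6   27.7 -155.1] [ 0.3926014  -0.1024659   0.09614829] [ 0.51540168 -0.12742744  0.16733899]
```

View pics/w7.png

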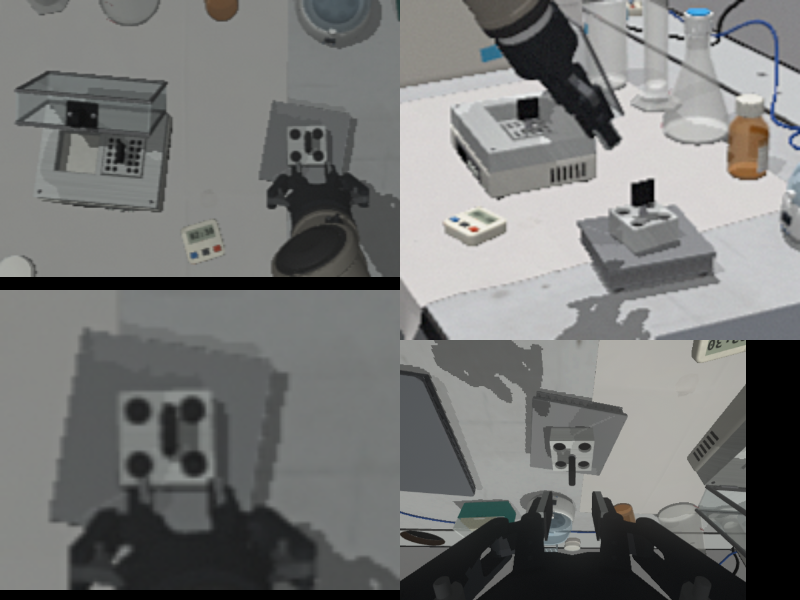

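The block stands level on the plate, the lid is up, and the other block is still in its well. I'll do one numeric check, then hand in.

Run:
```python
from h import *
from rig import ticket
u=np.array([275+165/3.738,185+(438-290)/3.75])
o=least_squares(lambda v:(proj("top",[v[0],v[1],.062])-u).ravel(),[.56,-.12]).x
c,s=np.cos(COOL[2]),np.sin(COOL[2]);d=o-COOL[:2]
e=(c*d[0]+s*d[1],-s*d[0]+c*d[1]);print(o,e)
if max(map(abs,e))<.022: print(ticket.sign_off())
```

```text
[ 0.56016658 -0.12673374] (np.float64(-0.0024119495843255867), np.float64(0.000879804356598018))
the job is handed in; nothing more can be done
None
```

I swung the lid up to its stop and lifted the four-hole block out by its handle. I then set it down on the middle of the cooling plate and handed the job in at about 19.5 s of the 54 s allowed. Handing in gave no verdict.

**Last checks:**
- **Block position:** the top camera put the block about 2 mm and 1 mm from the plate's middle, along its two sides. It looks level in the pictures, but I did not measure its tilt. It stands turned about 11° from the plate's sides, because the wrist was close to its joint limits there.
- **Lid:** the arm's own position put the lid at about 66° when I let go, and it was still up in the last picture.
- **Other objects:** the small-hole block looks still in its well. The timer and the bottle look where they were. The tube rack was not in the last close-up, though the arm never went near it.
- **Robot:** it was clear of everything, with wrist force near zero.

**What disagreed:**
- The wrist camera put the plate about 5 mm to the left of where the fixed cameras put it. I allowed for about half of that, and it is well inside the 32 mm tolerance.
- On the first approach to the lug, joint 4 reached its lower limit (−57.1°), so I used a smaller hand lean. Joint 5 also got within a fraction of a degree of its 16.16° limit over the plate. I saw no joint reading past its range.

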